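# Take the cover off a bench compressor

## Task

Loosen the two captive wing-head thumbscrews on the compressor's cover plate one after the other, turning each anticlockwise as far as it goes. Then lift the cover free by its handle, lay it flat in the middle of the green gridded cutting mat, setting it down gently rather than dropping it, and let go.

Things in the scene. Friction and masses are not known exactly. Their poses are not given: they have to be found in the camera images.
- cover: Loose aluminium cover plate, 110 (x) x 220 (y) x 4 mm, 0.2 to 0.4 kg, level in the rim of the fixed grey compressor case (134 x 244, 74 mm tall). Origin: centre of its underside, 70 mm above the bench at first; z up, y along its long side. Slots 45 (x) x 23 mm (y) at y = +85 and -85 mm pass over the screws only when both wings lie along x; 2 mm play; clear after rising 35 mm.
- handle (a point): Middle of the cover's grip bar, 30 mm straight above the cover's origin. A black bridge handle: the bar is 44 mm long along the cover's y, 12 mm wide (x) and 12 mm high (24 to 36 mm above the origin), on a leg at each end. Axes as the cover's.
- screw_left (a joint): Captive thumbscrew of the case, at x 0, y +85 mm in the seated cover's frame (left seen from the robot). Head: steel wing bar 34 long, 10 wide, 24 mm high, underside 7, top 31 mm above the cover's origin, turning about a vertical axis through its middle. Rad, anticlockwise from above: 0 tight, 1.4 loose (stop, bar along cover x; at q it lies 1.4 - q clockwise of that). Starts 0 to 0.3.
- screw_right (a joint): The same kind of thumbscrew at x 0, y -85 mm in the seated cover's frame (right seen from the robot), same size, values and direction. Both turn with light friction (0.05 N m), stay where they are left, count as loosened above 1.15 rad, and stay on the case when the cover is lifted off.
- mat: The green cutting mat with a printed grid, 200 (x) x 280 (y) x 3 mm, fixed flat on the bench beside the compressor. Origin: centre of its underside, on the bench; its top is 3 mm higher. z is up, y along its long side.

How it is judged:
On the way, in this order (a step that is already met when the one before it is completed fails the run):
1. one of the two screws is loosened while the cover is still in place (value of joint any of screw_left, screw_right above 1.15 rad and distance of cover from where it was at the start of the episode below 0.02 m), for 0.1 s.
2. both screws are loosened while the cover is still in place (value of joint each of screw_left, screw_right above 1.15 rad and distance of cover from where it was at the start of the episode below 0.02 m), for 0.1 s.
3. the cover is lifted clear, held in the gripper, at least 40 mm above its seat (height (world z) of cover above 0.11 m and contact force between the fingers and cover above 1 N), for 0.1 s.
4. the cover is lowered to within 10 mm of the mat, over its middle, while still held (horizontal distance between cover and mat below 0.05 m and z of cover in the frame of mat below 0.013 m and contact force between the fingers and cover above 1 N), for 0.1 s.
At the end, for the whole second after the job is handed in: Both screws read above 1.15 rad (loose), and the cover lies at rest, right side up and flat (within 0.1 rad and 5 mm of the mat's top) with its centre within 50 mm of the mat's centre, let go (value of joint each of screw_left, screw_right above 1.15 rad and horizontal distance between cover and mat below 0.05 m and z of cover in the frame of mat below 0.008 m and angle between cover's own z axis and vertical below 0.1 rad and linear speed of cover below 0.02 m/s); the robot touches nothing.
It also fails if it takes over 61 s, if anything falls off the work surface, if the arm or the gripper's body presses on something with over 40 N, if the wrist force passes 120 N, or if a joint passes its speed limit or range.

## Robot

A 6-joint arm with a two-finger parallel gripper is mounted at the origin on the work surface. World frame = base frame: x ahead of the robot, y to its left, z up, the work surface at z = 0. Lengths are in m, angles in rad, forces in N, time in s.
With the tool pointing down it reaches from about 0.275 to 0.975 m from the base axis. Payload 8.4 kg.
Tool frame: the origin (TCP) lies on the mounting face of the last link; the fingertips stand 190 mm ahead of it and the grasp point (between the pads) lies 171 mm ahead of it (r.pinch_z is the distance from the TCP to the grasp point, in m); z points along the fingers, y is the line along which they close (so a half turn about z gives the same grasp; the last joint's range is limited). The gripper opens to 92 mm and grips with 3 to 60 N. Pads are 20 mm wide; open, the fingers measure 128 mm over their backs; the gripper's body (75 mm by 189 mm) begins 69 mm behind the grasp point.
Start: joints at [1.273, 0.353, 1.633, -0, 1.155, -0.002], TCP at [0.182, 0.598, 0.405] pointing down, gripper open.
Joint ranges: [-2.63, 2.63], [-0.92, 2.1], [0.06, 2.66], [-1.3, 4.44], [0, 2.69], [-3.02, 3.02]. Speed limits (rad/s): [2.22, 2.22, 2.79, 3.14, 3.14, 3.14].

## Interface

Orientations are given as a rotation vector (axis times angle).
In Python, from cell import r gives the robot as it stands.
- The arm moves only by the tool send_path, called after "Emit:" in YAML: its name, and indented under it one key for each argument. Schema: {"type":"object","properties":{"plan":{"type":"array","items":{"type":"object","properties":{"rx":{"type":"number"},"ry":{"type":"number"},"rz":{"type":"number"},"sx":{"type":"number"},"sy":{"type":"number"},"sz":{"type":"number"},"aperture":{"type":"number"}},"additionalProperties":false,"required":["aperture"]},"minItems":1,"maxItems":20},"only":{"type":"string"},"quiet":{"type":"boolean"},"lines":{"type":"string"}},"required":["plan"],"additionalProperties":false}. plan is a list of rows, 1 to 20 of them, each an object with the fields rx, ry, rz (a rotation vector in units of 0.25 rad), sx, sy, sz (the shift in units of 5 mm), aperture (the opening from 0.0 (shut) to 1.0 (fully open)); a field left out counts as zero (the opening has to be given); each row shifts and turns the commanded pose from where the row before left it, along the tool's axes as they then stand; what a row does not reach is not made up. A row lasts 1/12 s, in which the tool goes at most 0.0417 m and 0.125 rad, less where a joint would pass 70% of its speed; a pose out of reach is approached as far as the arm can. The fingers move at their own pace and stop on an object; the grip force is fixed at half the most. Time passes only in rows, so rows that do not move let the fingers close. The tool returns the time, the measured TCP pose, the force, the opening and the grip force at its end. only (a regular expression) keeps the lines of the reply that match it, lines (a string "A,B") keeps lines A to B, and quiet returns only ok. Input that does not fit is refused with a message, and nothing moves.
- r.get_state(): the state, without advancing time (a new reading comes with each control period).
- r.capture(name): name is "scene" or "top" or "wrist"; returns a dict with "frame" (400x640x3 uint8, red, green, blue), "intrinsics" (3x3 intrinsics, pixels), "world_to_cam" (4x4, takes a point from world to camera coordinates). Camera axes: x right, y up, looking along -z (the intrinsics and any distortion apply to the point x, -y, -z); pixel columns grow to the right and rows downward; lengths in m; the calibration is good to about 2 mm. A picture is of the moment at which its call begins. There is no depth.
- r.finish_job(): hands the job in; it is judged then, once.
The state is a dict: "clock": time; "joint_pos": joint angles; "joint_velocities": joint speeds; "joint_torque": joint torques, N m; "tool_pos": TCP position; "eef_rot": TCP orientation; "ft_force": force on the tool from outside, world axes, zero at the start; "moment": the same for the moment, N m; "finger_gap": opening from 0.0 (shut) to 1.0 (fully open); "grasp_force": force on a finger pad.
Only numpy, scipy, OpenCV 4.12 (cv2) and the standard library are available. Lean on these libraries where they do the work, as an engineer would, in place of code of your own. Each camera call takes 0.05 s, during which the arm holds its last target. There are 200 camera calls.

## Working session

There is one attempt and no reset: what is moved stays moved. The work goes in short steps, Python scripts to look and compute and a tool call to move; the robot and the scene stay as the last step left them, time stands still between calls to the robot, and variables do not carry over. Pictures are saved under pics/ and viewed, at most 10 in all, crops included, and the job is handed in when it is done.

```bash
ls; mkdir -p pics; python3 - <<'E'
from cell import r
import cv2
s=r.get_state();print(s)
for n in("top","scene"):
    c=r.capture(n);cv2.imwrite(f"pics/{n}0.png",c["frame"][:,:,::-1]);print(n,c["intrinsics"],c["world_to_cam"])
E
```

```text
cell.py
pics
{'clock': 0.0, 'joint_pos': array([ 1.27261699e+00,  3.53628857e-01,  1.63413930e+00, -2.49885104e-05,
        1.15516688e+00, -2.40811092e-03]), 'joint_velocities': array([-5.15824511e-05,  2.22696735e-04,  9.04716558e-05,  2.09440430e-03,
       -6.47704945e-04, -1.55572177e-05]), 'joint_torque': array([-4.73459528e-03, -5.93849766e+01, -3.34215331e+01,  6.93653757e-02,
        2.32964067e-02, -1.04917090e-04]), 'tool_pos': array([0.18211337, 0.5976348 , 0.40397335]), 'eef_rot': array([-4.62862650e-01, -3.10712686e+00,  2.09009848e-03]), 'ft_force': array([ 0.01959257,  0.53818482, -0.75704639]), 'moment': array([-0.02343652, -0.0132814 ,  0.03993907]), 'grasp_force': 0.0, 'finger_gap': 0.9988137488725364}
top [[514.13611867   0.         317.75629204]
 [  0.         514.13611867 201.08997355]
 [  0.           0.           1.        ]] [[-0.00752549 -0.99943902  0.03263441 -0.02185382]
 [ 0.9994195  -0.00643292  0.03345571 -0.53564523]
 [-0.03322701  0.03286724  0.99890726 -1.15741171]
 [ 0.          0.          0.          1.        ]]
scene [[448.84650674   0.         320.09817378]
 [  0.         448.84650674 187.68118801]
 [  0.           0.           1.        ]] [[ 0.63145005  0.7753348   0.01125977 -0.34855063]
 [-0.45484936  0.3586011   0.81517931  0.17515909]
 [ 0.62799913 -0.51986651  0.57909922 -1.45148402]
 [ 0.          0.          0.          1.        ]]
```

View pics/top0.png

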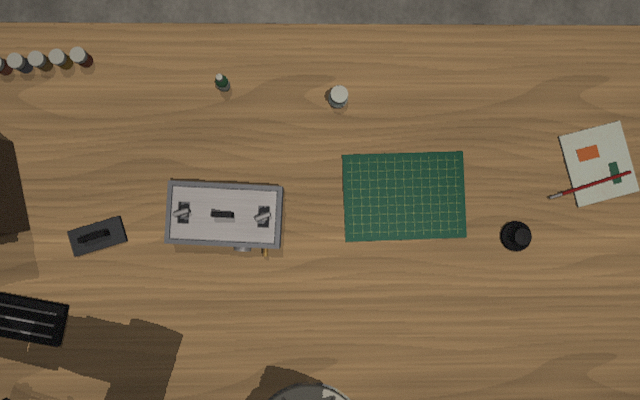

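The top view shows the case centred near (223,214), with its wings at about (182,212) and (263,216) and its handle at (222,215). The mat is centred near (404,196). Next I'll measure by colour masks.

```bash
cat > h.py <<'E'
import numpy as np, cv2
def ray(c,uv,z):
    K=c["intrinsics"];T=c["world_to_cam"];R=T[:3,:3];t=T[:3,3]
    d=np.linalg.inv(K)@[uv[0],uv[1],1];d=R.T@(d*[1,-1,-1]);o=-R.T@t
    return o+d*(z-o[2])/d[2]
def px(c,p):
    q=c["world_to_cam"]@np.r_[p,1];q=c["intrinsics"]@(q[:3]*[1,-1,-1]);return q[:2]/q[2]
def rect(c,mask,z):
    k=max(cv2.findContours(mask.astype(np.uint8),0,2)[0],key=cv2.contourArea)
    w=np.array([ray(c,p[0],z)[:2] for p in k]).astype(np.float32)
    (x,y),(a,b),g=cv2.minAreaRect(w*1000)
    return np.round([x,y,a,b,g],1)
E
python3 - <<'E'
from cell import r
from h import *
c=r.capture("top");f=c["frame"];hsv=cv2.cvtColor(f,cv2.COLOR_RGB2HSV)
m=cv2.inRange(hsv,(60,80,30),(95,255,255));m=cv2.morphologyEx(m,cv2.MORPH_CLOSE,np.ones((5,5)))
print("mat",rect(c,m,.003))
roi=np.zeros((400,640),bool);roi[170:258,158:292]=1
m=((hsv[...,1]<60)&(hsv[...,2]>60)&roi).astype(np.uint8)
print("case",rect(c,m,.074))
pl=((hsv[...,1]<40)&(hsv[...,2]>135)&roi).astype(np.uint8)
pl=cv2.morphologyEx(pl,cv2.MORPH_OPEN,np.ones((3,3)))
print("plate",rect(c,pl,.074), hsv[190,200],hsv[183,220])
h=((hsv[...,2]<45)&roi);h[:,:205]=0;h[:,240:]=0;h[:200]=0;h[230:]=0
print("handle",rect(c,h,.106))
cv2.imwrite("pics/crop.png",cv2.resize(f[172:257,158:290,::-1],None,fx=6,fy=6,interpolation=cv2.INTER_CUBIC))
E
```

```text
mat [ 547.  -223.9  198.1  278.5    1.5]
case [502.7 177.4 246.5 144.4  86.6]
plate [506.5 178.4 218.9 110.   86.8] [ 17  22 159] [ 20  23 101]
handle [506.8 174.8  43.2   8.3  89.6]
```

View pics/crop.png

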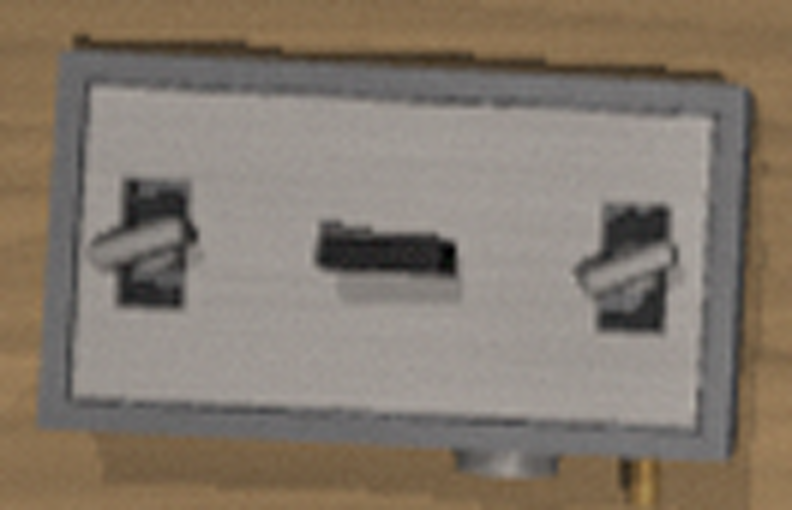

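The crop shows both wings lying about 16° off the image horizontal, so both are tight, at q of about 0.17. The cover's yaw is about -3.2°. I'll turn the tool so its jaws close across the bars.

The manual's scale: shifts go in units of 5 mm and turns go in units of 0.25 rad. Converting my numbers, 0.125 rad is 0.5.

```bash
cat >> h.py <<'E'
from scipy.spatial.transform import Rotation as Ro
def go(r,x,y,z,yaw=None):
    "tool-axis shift to bring the TCP to x,y,z; turn about tool z to bring tool y to yaw deg"
    s=r.get_state();R=Ro.from_rotvec(s["eef_rot"]).as_matrix()
    a=np.degrees(np.arctan2(R[1,1],R[0,1]))
    print("shift",np.round(R.T@(np.array([x,y,z])-s["tool_pos"]),4),"yaw",a.round(2),"tilt",R[:2,2].round(4), "" if yaw is None else ("rz",np.radians(a-yaw).round(3)))
E
```

Emit:
send_path:
  plan:
    - {"rz": 0.5, "aperture": 0.5}
    - {"rz": 0.5, "aperture": 0.5}
    - {"rz": 0.5, "aperture": 0.5}
    - {"rz": 0.5, "aperture": 0.5}
    - {"rz": 0.5, "aperture": 0.5}
    - {"rz": 0.5, "aperture": 0.5}
    - {"rz": 0.5, "aperture": 0.5}
    - {"rz": 0.5, "aperture": 0.5}

```text
clock: 0.82
tool_pos: [0.1822, 0.5978, 0.4043]
eef_rot: [1.904, 2.499, -0.001]
ft_force: [0.2, -0.8, 0.2]
finger_gap: 0.502
grasp_force: 0.0
```

```bash
python3 - <<'E'
from cell import r
from h import *
go(r,.5112,.263,.40,16)
c=r.capture("top")
for p in [(.5112,.263,.101),(.5018,.093,.101),(.5065,.178,.106)]: print((px(c,p)-[158,172])*6)
E
```

```text
shift [-0.4101  0.2283  0.0045] yaw 15.4 tilt [-0.0002 -0.0006] ('rz', np.float64(-0.01))
[132.17250353 241.32762508]
[626.2224922  264.92698193]
[377.56114136 253.04034543]
```

Emit:
send_path:
  plan:
    - {"sx": -5.86, "sy": 3.26, "aperture": 0.5}
    - {"sx": -5.86, "sy": 3.26, "aperture": 0.5}
    - {"sx": -5.86, "sy": 3.26, "aperture": 0.5}
    - {"sx": -5.86, "sy": 3.26, "aperture": 0.5}
    - {"sx": -5.86, "sy": 3.26, "aperture": 0.5}
    - {"sx": -5.86, "sy": 3.26, "aperture": 0.5}
    - {"sx": -5.86, "sy": 3.26, "aperture": 0.5}
    - {"sx": -5.86, "sy": 3.26, "aperture": 0.5}
    - {"sx": -5.86, "sy": 3.26, "aperture": 0.5}
    - {"sx": -5.86, "sy": 3.26, "aperture": 0.5}
    - {"sx": -5.86, "sy": 3.26, "aperture": 0.5}
    - {"sx": -5.86, "sy": 3.26, "aperture": 0.5}
    - {"sx": -5.86, "sy": 3.26, "aperture": 0.5}
    - {"sx": -5.86, "sy": 3.26, "aperture": 0.5}
    - {"aperture": 0.5}
    - {"aperture": 0.5}

```text
clock: 2.2
tool_pos: [0.514, 0.2639, 0.4044]
eef_rot: [-1.896, -2.504, 0.001]
ft_force: [-1.1, 0.0, -0.8]
finger_gap: 0.499
grasp_force: 0.0
```

```bash
python3 - <<'E'
from cell import r
from h import *
go(r,.5112,.263,.27,16)
c=r.capture("wrist");cv2.imwrite("pics/w1.png",c["frame"][:,:,::-1])
for p in [(.5112,.263,.101),(.5018,.093,.101),(.5065,.178,.106)]: print(px(c,p))
E
```

```text
shift [-1.000e-04 -2.900e-03  1.344e-01] yaw 15.73 tilt [-0.0004 -0.0001] ('rz', np.float64(-0.005))
[314.75451969 191.28845379]
[264.59110092 333.81594507]
[287.37660809 270.25374939]
```

View pics/w1.png

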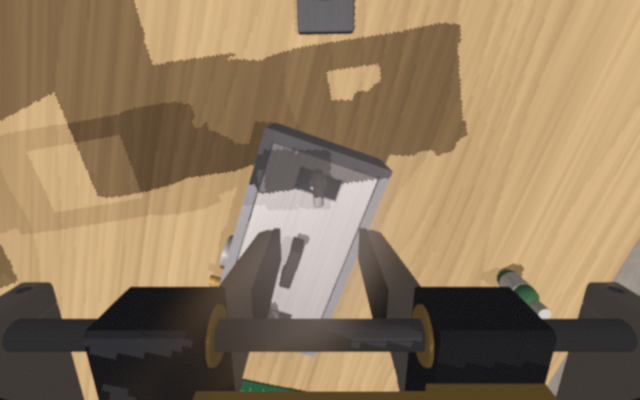

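The wrist view shows the left wing near (318,188) between the fingertips, about 3 px from the prediction. I'll enlarge it for a finer check.

```bash
python3 - <<'E'
import cv2
f=cv2.imread("pics/w1.png");cv2.imwrite("pics/w1c.png",cv2.convertScaleAbs(cv2.resize(f[150:225,270:370],None,fx=8,fy=8,interpolation=cv2.INTER_CUBIC),alpha=1.5))
E
```

```text
(no output)
```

View pics/w1c.png

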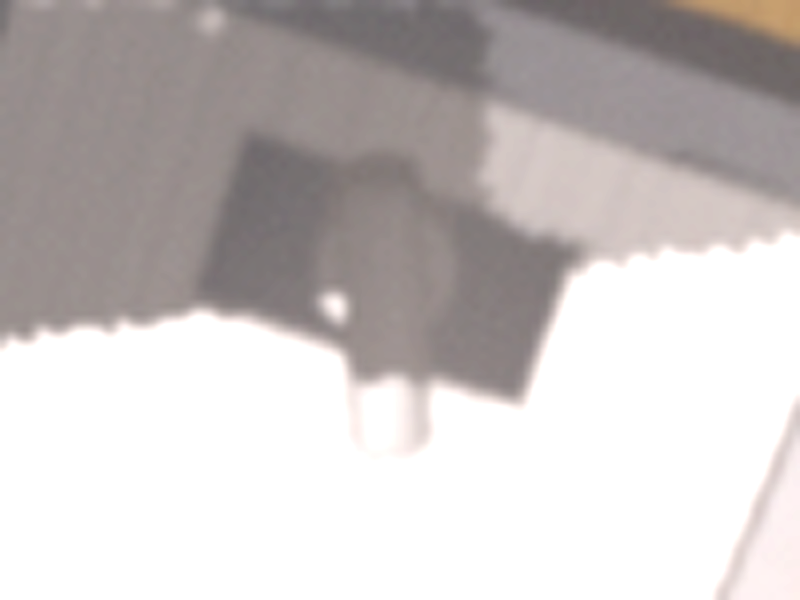

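The bar top spans crop (385,165) to (392,455), so its centre is at about (318.7,189). The jaws are already aligned with it.

```bash
python3 - <<'E'
from cell import r
from h import *
c=r.capture("wrist")
p=ray(c,(318.7,189),.101);print(p,ray(c,(318.5,184.2),.074))
go(r,(p[0]+.5112)/2,(p[1]+.263)/2,.270)
print(px(c,(*r.get_state()["tool_pos"][:2],.101)))
E
```

```text
[0.51326444 0.26704453 0.101     ] [0.51366022 0.26463605 0.074     ]
shift [-1.000e-04 -5.000e-04  1.344e-01] yaw 15.82 tilt [-0.0008  0.    ] 
[317.65275699 190.60320255]
```

Scaled: 0.0224 m is 4.48, 0.0204 m is 4.08.

Emit:
send_path:
  plan:
    - {"sz": 4.48, "aperture": 0.4}
    - {"sz": 4.48, "aperture": 0.4}
    - {"sz": 4.48, "aperture": 0.4}
    - {"sz": 4.48, "aperture": 0.4}
    - {"sz": 4.48, "aperture": 0.4}
    - {"sz": 4.08, "aperture": 0.4}
    - {"aperture": 0.4}
    - {"aperture": 0.2}
    - {"aperture": 0.1}
    - {"aperture": 0}
    - {"aperture": 0}
    - {"aperture": 0}
    - {"aperture": 0}

```text
clock: 3.38
tool_pos: [0.5123, 0.2652, 0.2735]
eef_rot: [-1.895, -2.503, 0.002]
ft_force: [-7.3, 1.4, 7.9]
finger_gap: 0.103
grasp_force: 30.0
```

Emit:
send_path:
  plan:
    - {"rz": -0.4, "aperture": 0}
    - {"rz": -0.4, "aperture": 0}
    - {"rz": -0.4, "aperture": 0}
    - {"rz": -0.4, "aperture": 0}
    - {"rz": -0.4, "aperture": 0}
    - {"rz": -0.4, "aperture": 0}
    - {"rz": -0.4, "aperture": 0}
    - {"rz": -0.4, "aperture": 0}
    - {"rz": -0.4, "aperture": 0}
    - {"rz": -0.4, "aperture": 0}
    - {"rz": -0.4, "aperture": 0}
    - {"rz": -0.4, "aperture": 0}
    - {"aperture": 0}
    - {"aperture": 0}

```text
clock: 4.55
tool_pos: [0.5116, 0.2642, 0.2734]
eef_rot: [-0.149, -3.134, 0.004]
ft_force: [-11.4, -5.4, 13.6]
finger_gap: 0.107
grasp_force: 30.0
```

```bash
python3 -c "
from cell import r
from h import *
print(r.get_state()['moment']);go(r,.5,.18,.27,86.8)"
```

```text
[-1.0088885   1.93518935 -0.00675583]
shift [ 0.0036 -0.0849  0.0037] yaw 84.55 tilt [-0.0042 -0.0021] ('rz', np.float64(-0.039))
```

Scaled: -0.03 m is -6, -0.034 m is -6.8, -0.03 rad is -0.12.

Emit:
send_path:
  plan:
    - {"rz": -0.12, "aperture": 0}
    - {"aperture": 0}
    - {"aperture": 0.3}
    - {"aperture": 0.35}
    - {"aperture": 0.35}
    - {"sz": -2, "aperture": 0.35}
    - {"sz": -4, "aperture": 0.35}
    - {"sz": -6, "aperture": 0.4}
    - {"sz": -6, "aperture": 0.4}
    - {"sz": -6, "aperture": 0.4}
    - {"sy": -6.8, "aperture": 0.4}
    - {"sy": -6.8, "aperture": 0.4}
    - {"sy": -6.8, "aperture": 0.4}
    - {"sy": -6.8, "aperture": 0.4}
    - {"sy": -6.8, "aperture": 0.4}
    - {"rz": 0.44, "aperture": 0.4}
    - {"rz": 0.44, "aperture": 0.4}
    - {"rz": 0.44, "aperture": 0.4}
    - {"rz": 0.44, "aperture": 0.4}
    - {"rz": 0.44, "aperture": 0.4}

```text
clock: 6.22
tool_pos: [0.5022, 0.0952, 0.3932]
eef_rot: [0.961, 2.99, 0.001]
ft_force: [-1.4, -0.4, 0.1]
finger_gap: 0.402
grasp_force: 0.0
```

Emit:
send_path:
  plan:
    - {"rz": 0.44, "aperture": 0.4}
    - {"rz": 0.44, "aperture": 0.4}
    - {"rz": 0.44, "aperture": 0.4}
    - {"rz": 0.44, "aperture": 0.4}
    - {"rz": 0.44, "aperture": 0.4}
    - {"rz": 0.44, "aperture": 0.4}
    - {"aperture": 0.4}
    - {"aperture": 0.4}

```text
clock: 6.88
tool_pos: [0.5021, 0.0954, 0.3929]
eef_rot: [1.866, 2.527, 0.001]
ft_force: [0.7, -0.2, -0.1]
finger_gap: 0.397
grasp_force: 0.0
```

```bash
python3 - <<'E'
from cell import r
from h import *
go(r,.502,.0945,.272,16)
c=r.capture("wrist");f=c["frame"]
u=px(c,(.502,.0945,.101));print(u);u=u.astype(int)
cv2.imwrite("pics/w2.png",cv2.resize(f[u[1]-75:u[1]+75,u[0]-100:u[0]+100,::-1],None,fx=4,fy=4,interpolation=cv2.INTER_CUBIC))
E
```

```text
shift [-0.0008 -0.0005  0.1209] yaw 17.1 tilt [0.0008 0.0001] ('rz', np.float64(0.019))
[316.95878881 195.53703948]
```

View pics/w2.png

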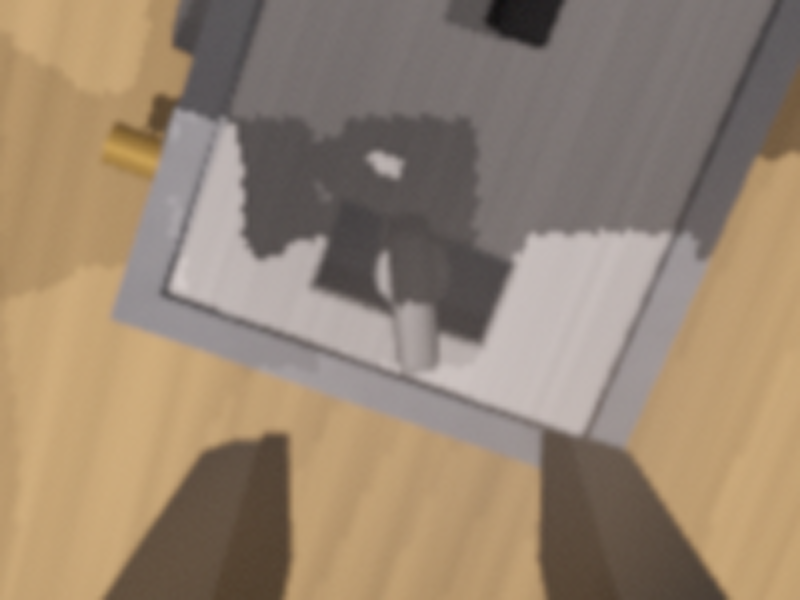

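The right bar runs from crop (405,220) to (418,370). It's centred on the prediction within 2 px and leans about 4° anticlockwise, so I'll trim by -0.05 rad, then descend and grip.

Scaled: 0.02 m is 4, -0.05 rad is -0.2.

Emit:
send_path:
  plan:
    - {"rz": -0.2, "sz": 4, "aperture": 0.4}
    - {"sz": 4, "aperture": 0.4}
    - {"sz": 4, "aperture": 0.4}
    - {"sz": 4, "aperture": 0.4}
    - {"sz": 4, "aperture": 0.4}
    - {"sz": 4, "aperture": 0.4}
    - {"aperture": 0.4}
    - {"aperture": 0.2}
    - {"aperture": 0.1}
    - {"aperture": 0}
    - {"aperture": 0}
    - {"aperture": 0}

```text
clock: 7.93
tool_pos: [0.5019, 0.0953, 0.2734]
eef_rot: [1.807, 2.57, 0.0]
ft_force: [-3.7, -0.7, 5.4]
finger_gap: 0.104
grasp_force: 30.0
```

```bash
python3 -c "
from cell import r
from h import *
print(r.get_state()['moment']);go(r,.5,.18,.27,86.8)"
```

```text
[-0.25138029  0.73076283 -0.08900497]
shift [0.0803 0.0269 0.0034] yaw 19.79 tilt [ 0.0002 -0.0001] ('rz', np.float64(-1.17))
```

Scaled: -0.1 rad is -0.4.

Emit:
send_path:
  plan:
    - {"rz": -0.4, "aperture": 0}
    - {"rz": -0.4, "aperture": 0}
    - {"rz": -0.4, "aperture": 0}
    - {"rz": -0.4, "aperture": 0}
    - {"rz": -0.4, "aperture": 0}
    - {"rz": -0.4, "aperture": 0}
    - {"rz": -0.4, "aperture": 0}
    - {"rz": -0.4, "aperture": 0}
    - {"rz": -0.4, "aperture": 0}
    - {"rz": -0.4, "aperture": 0}
    - {"rz": -0.4, "aperture": 0}
    - {"rz": -0.2, "aperture": 0}
    - {"aperture": 0}
    - {"aperture": 0}

```text
clock: 9.1
tool_pos: [0.5013, 0.0945, 0.2733]
eef_rot: [-0.117, -3.138, 0.003]
ft_force: [-6.6, -7.9, 11.9]
finger_gap: 0.105
grasp_force: 30.0
```

```bash
python3 -c "
from cell import r
from h import *
print(r.get_state()['moment']);go(r,.5,.18,.27,86.8)"
```

```text
[-1.54641553  1.10911707  0.07789122]
shift [0.0076 0.0852 0.0031] yaw 85.74 tilt [-0.0018 -0.0021] ('rz', np.float64(-0.019))
```

Scaled: -0.03 m is -6, 0.028 m is 5.6.

Emit:
send_path:
  plan:
    - {"aperture": 0.3}
    - {"aperture": 0.35}
    - {"aperture": 0.35}
    - {"sz": -2, "aperture": 0.35}
    - {"sz": -4, "aperture": 0.35}
    - {"sz": -6, "aperture": 0.4}
    - {"sz": -6, "aperture": 0.4}
    - {"sz": -6, "aperture": 0.4}
    - {"sx": 0.5, "sy": 5.6, "aperture": 0.4}
    - {"sx": 0.5, "sy": 5.6, "aperture": 0.4}
    - {"sx": 0.5, "sy": 5.6, "aperture": 0.4}
    - {"aperture": 0.5}

```text
clock: 10.1
tool_pos: [0.501, 0.1831, 0.3936]
eef_rot: [0.116, 3.138, 0.004]
ft_force: [-0.3, 0.1, -1.1]
finger_gap: 0.452
grasp_force: 0.0
```

Emit:
send_path:
  plan:
    - {"rz": 0.444, "aperture": 0.5}
    - {"rz": 0.444, "aperture": 0.5}
    - {"rz": 0.444, "aperture": 0.5}
    - {"rz": 0.444, "aperture": 0.5}
    - {"rz": 0.444, "aperture": 0.5}
    - {"rz": 0.444, "aperture": 0.5}
    - {"rz": 0.444, "aperture": 0.5}
    - {"rz": 0.444, "aperture": 0.5}
    - {"rz": 0.444, "aperture": 0.5}
    - {"rz": 0.444, "aperture": 0.5}
    - {"rz": 0.444, "aperture": 0.5}
    - {"rz": 0.444, "aperture": 0.5}
    - {"rz": 0.444, "aperture": 0.5}
    - {"rz": 0.444, "aperture": 0.5}
    - {"aperture": 0.5}
    - {"aperture": 0.5}

```text
clock: 11.43
tool_pos: [0.5009, 0.1794, 0.3927]
eef_rot: [2.282, 2.159, 0.0]
ft_force: [0.3, -0.5, 0.4]
finger_gap: 0.495
grasp_force: 0.0
```

```bash
python3 - <<'E'
from cell import r
from h import *
go(r,.5066,.179,.271,-3.2)
c=r.capture("wrist");f=c["frame"]
u=px(c,(.5066,.179,.106));print(u)
cv2.imwrite("pics/w3.png",f[:,:,::-1])
E
```

```text
shift [-1.000e-04  5.700e-03  1.217e-01] yaw -3.18 tilt [ 0.0002 -0.    ] ('rz', np.float64(0.0))
[324.20777177 197.03173056]
```

View pics/w3.png

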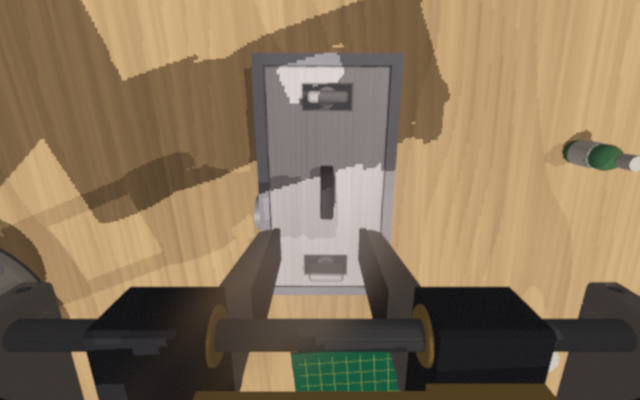

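Both wings now lie along cover x inside their slots, the left at (327,97) and the right at (325,263). The handle is at (327,192), between the jaws. I'll descend and grip it.

Scaled: 0.002 m is 0.4, 0.0215 m is 4.3.

Emit:
send_path:
  plan:
    - {"sx": 0.4, "sy": 1.44, "sz": 4, "aperture": 0.5}
    - {"sz": 4, "aperture": 0.5}
    - {"sz": 4, "aperture": 0.5}
    - {"sz": 4, "aperture": 0.5}
    - {"sz": 4, "aperture": 0.5}
    - {"sz": 4.3, "aperture": 0.5}
    - {"aperture": 0.4}
    - {"aperture": 0.2}
    - {"aperture": 0.1}
    - {"aperture": 0}
    - {"aperture": 0}
    - {"aperture": 0}
    - {"aperture": 0}

```text
clock: 12.57
tool_pos: [0.5084, 0.1814, 0.272]
eef_rot: [2.285, 2.155, 0.002]
ft_force: [-2.1, -0.4, 7.1]
finger_gap: 0.126
grasp_force: 30.0
```

Emit:
send_path:
  plan:
    - {"sz": -1, "aperture": 0}
    - {"sz": -1, "aperture": 0}
    - {"sz": -1, "aperture": 0}
    - {"sz": -1, "aperture": 0}
    - {"sz": -1.6, "aperture": 0}
    - {"sz": -1.6, "aperture": 0}
    - {"sz": -1.6, "aperture": 0}
    - {"sz": -1.6, "aperture": 0}
    - {"sz": -1.6, "aperture": 0}
    - {"sz": -2, "aperture": 0}
    - {"sz": -3, "aperture": 0}
    - {"sz": -3, "aperture": 0}
    - {"aperture": 0}
    - {"aperture": 0}

```text
clock: 13.73
tool_pos: [0.5084, 0.1814, 0.3717]
eef_rot: [2.285, 2.154, 0.003]
ft_force: [-0.3, -0.7, -2.4]
finger_gap: 0.126
grasp_force: 30.0
```

```bash
python3 - <<'E'
from cell import r
from h import *
go(r,.547,-.2239,.36,1.5)
c=r.capture("scene");cv2.imwrite("pics/s4.png",c["frame"][:,:,::-1])
E
```

```text
shift [-0.4023  0.0624  0.0115] yaw -3.38 tilt [0.0019 0.0007] ('rz', np.float64(-0.085))
```

View pics/s4.png

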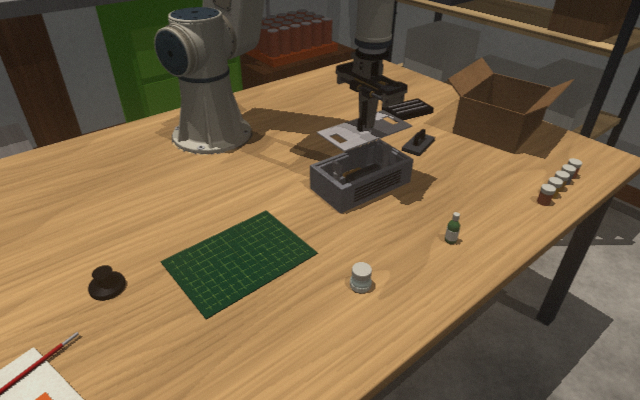

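The cover hangs level in the gripper near (365,130), clear of the case, and the mat is free. I'll carry it over.

Emit:
send_path:
  plan:
    - {"sx": -2, "sy": 0.3, "aperture": 0}
    - {"sx": -3.6, "sy": 0.56, "aperture": 0}
    - {"sx": -4.8, "sy": 0.76, "aperture": 0}
    - {"sx": -4.8, "sy": 0.76, "aperture": 0}
    - {"sx": -4.8, "sy": 0.76, "aperture": 0}
    - {"sx": -4.8, "sy": 0.76, "aperture": 0}
    - {"sx": -4.8, "sy": 0.76, "aperture": 0}
    - {"sx": -4.8, "sy": 0.76, "aperture": 0}
    - {"sx": -4.8, "sy": 0.76, "aperture": 0}
    - {"sx": -4.8, "sy": 0.76, "aperture": 0}
    - {"sx": -4.8, "sy": 0.76, "aperture": 0}
    - {"sx": -4.8, "sy": 0.76, "aperture": 0}
    - {"sx": -4.8, "sy": 0.76, "aperture": 0}
    - {"sx": -4.8, "sy": 0.76, "aperture": 0}
    - {"sx": -4.8, "sy": 0.76, "aperture": 0}
    - {"sx": -4.8, "sy": 0.76, "aperture": 0}
    - {"sx": -4.4, "sy": 0.68, "aperture": 0}
    - {"sx": -2.4, "sy": 0.3, "aperture": 0}
    - {"aperture": 0}
    - {"aperture": 0}

```text
clock: 15.45
tool_pos: [0.5465, -0.22, 0.3699]
eef_rot: [-2.286, -2.152, 0.001]
ft_force: [-0.2, -0.2, -3.1]
finger_gap: 0.131
grasp_force: 30.0
```

```bash
python3 - <<'E'
from cell import r
from h import *
go(r,.547,-.2239,.205,1.5)
c=r.capture("top");cv2.imwrite("pics/t5.png",cv2.resize(c["frame"][120:280,150:490,::-1],None,fx=2.3,fy=2.3))
E
```

```text
shift [-0.004   0.001   0.1649] yaw -3.46 tilt [-0.0015  0.0009] ('rz', np.float64(-0.087))
```

```bash
python3 -c "
from cell import r
print(r.get_state())"|tail -4
```

```text
{'clock': 15.5, 'joint_pos': array([-3.84290228e-01,  3.33103735e-01,  1.74553355e+00,  4.53309370e-04,
        1.06460463e+00, -3.24942920e-01]), 'joint_velocities': array([ 0.01644284, -0.00972641,  0.00204777,  0.00050429,  0.00244657,
       -0.00175093]), 'joint_torque': array([-1.08861163e+00, -5.71971846e+01, -3.29102147e+01, -3.78947554e-02,
       -1.46593532e-02, -3.86089250e-02]), 'tool_pos': array([ 0.54657893, -0.21934389,  0.37008381]), 'eef_rot': array([-2.28539802e+00, -2.15316213e+00,  5.15929069e-04]), 'ft_force': array([ 0.38681565,  0.33074921, -2.55972815]), 'moment': array([-0.00335649,  0.07501955, -0.04332696]), 'grasp_force': 29.999486804008484, 'finger_gap': 0.1280618928669591}
```

Scaled: 0.003 m is 0.6, 0.002 m is 0.4, -0.045 rad is -0.18.

Emit:
send_path:
  plan:
    - {"rz": -0.16, "sx": -0.8, "sy": 0.2, "sz": 2, "aperture": 0}
    - {"rz": -0.18, "sz": 3, "aperture": 0}
    - {"sz": 4, "aperture": 0}
    - {"sz": 4, "aperture": 0}
    - {"sz": 4, "aperture": 0}
    - {"sz": 4, "aperture": 0}
    - {"sz": 4, "aperture": 0}
    - {"sz": 3, "aperture": 0}
    - {"sz": 1.6, "aperture": 0}
    - {"sz": 0.8, "aperture": 0}
    - {"sz": 0.6, "aperture": 0}
    - {"sz": 0.4, "aperture": 0}
    - {"aperture": 0}
    - {"aperture": 0}

```text
clock: 16.67
tool_pos: [0.5481, -0.2238, 0.2145]
eef_rot: [2.192, 2.25, 0.001]
ft_force: [-0.4, 0.1, -2.5]
finger_gap: 0.122
grasp_force: 30.0
```

Emit:
send_path:
  plan:
    - {"sz": 0.3, "aperture": 0}
    - {"sz": 0.3, "aperture": 0}
    - {"sz": 0.3, "aperture": 0}
    - {"sz": 0.3, "aperture": 0}
    - {"sz": 0.2, "aperture": 0}
    - {"sz": 0.2, "aperture": 0}
    - {"aperture": 0}
    - {"aperture": 0}
    - {"aperture": 0}

```text
clock: 17.42
tool_pos: [0.5478, -0.2238, 0.2058]
eef_rot: [2.192, 2.25, 0.0]
ft_force: [-0.3, 0.4, -2.4]
finger_gap: 0.128
grasp_force: 30.0
```

Emit:
send_path:
  plan:
    - {"sz": 0.2, "aperture": 0}
    - {"sz": 0.1, "aperture": 0}
    - {"sz": 0.1, "aperture": 0}
    - {"aperture": 0}
    - {"aperture": 0}

```text
clock: 17.83
tool_pos: [0.5479, -0.2238, 0.205]
eef_rot: [2.192, 2.25, 0.0]
ft_force: [-4.1, 1.5, 10.8]
finger_gap: 0.125
grasp_force: 30.0
```

Touchdown: Fz rose from -2.4 to +10.8 N. I'll release and retreat.

Scaled: -0.03 m is -6, -0.02 m is -4.

Emit:
send_path:
  plan:
    - {"aperture": 0.2}
    - {"aperture": 0.3}
    - {"aperture": 0.45}
    - {"aperture": 0.5}
    - {"aperture": 0.5}
    - {"sz": -2, "aperture": 0.5}
    - {"sz": -4, "aperture": 0.5}
    - {"sz": -6, "aperture": 0.5}
    - {"sz": -6, "aperture": 0.5}
    - {"sz": -6, "aperture": 0.5}
    - {"sz": -6, "aperture": 0.5}
    - {"sz": -6, "aperture": 0.5}
    - {"aperture": 0.5}
    - {"aperture": 0.5}

```text
clock: 19.0
tool_pos: [0.5482, -0.2239, 0.3864]
eef_rot: [2.19, 2.247, 0.003]
ft_force: [-1.0, 0.7, 0.8]
finger_gap: 0.499
grasp_force: 0.0
```

```bash
python3 - <<'E'
from cell import r
from h import *
c=r.capture("wrist");cv2.imwrite("pics/w6.png",c["frame"][:,:,::-1]);print(px(c,(.547,-.2239,.003)))
c=r.capture("top");cv2.imwrite("pics/t6.png",cv2.resize(c["frame"][140:270,150:490,::-1],None,fx=2.3,fy=2.3))
E
```

```text
[315.86863406 172.34448317]
```

View pics/w6.png

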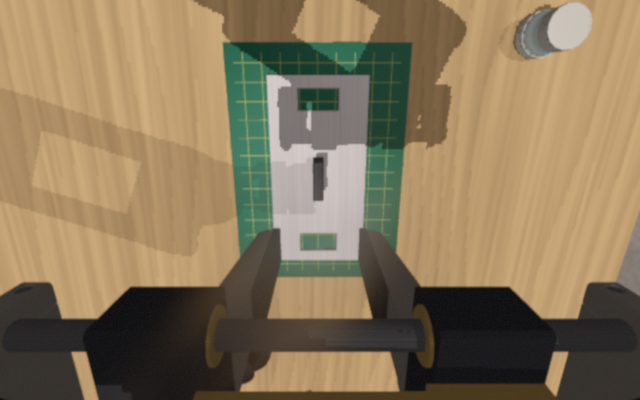

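View pics/t6.png

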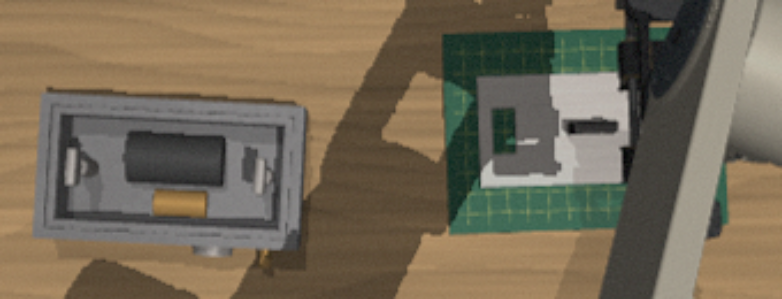

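The wrist view shows the cover flat and centred on the mat, with its handle at (318,178) and the mat centre at about (316,172). The top view shows both wings still along cover x, at (70,165) and (262,175), and the gripper clear.

```bash
python3 -c "
from cell import r
print(r.finish_job())"
```

```text
the job is handed in; nothing more can be done
None
```

The job is handed in at about 19 s: both thumbscrews are loosened to about their stops, and the cover lies flat and released in the middle of the mat; no verdict was returned.

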